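# Refit the keyed clamp knob of a jar-check stand

### The job

The clamp knob has come off the jar-check stand: put it back on the spindle, pressing only lightly while you turn it clockwise to feel for the place where its notch drops fully home over the key, without dragging the spindle round or forcing it. Then turn the seated knob on clockwise (seen from above) to the spindle's stop, so that its pointer lies along the stand's index mark, let go of it, and leave the jars, the carton and the tape where they are.

Things in the scene. Friction and masses are not known exactly. Their poses are not given: they have to be found in the camera images.
- knob_grip (a point): Centre of the loose knob's upright black bar grip, 14 mm thick (along x), 56 mm long (along y), 40 mm high, on the knob's axis; z up. Under it an aluminium round cap 60 mm across, 6 mm thick, its top 20 mm below this point, with a pointer nose on its rim towards +x; then a square aluminium hub 48 x 48 mm, 28 mm high, its underside 54 mm below this point. About 0.22 kg; stands hub down on the bench.
- notch (a point): Middle of the knob's only notch at the hub's outer face, level with the underside; under the pointer, 24 mm from the knob's axis towards its +x. The hub has a central 21 mm square bore, 28 mm deep, open below; the notch, 9 mm wide, cuts through the hub wall from bore to outside, over the full 28 mm.
- stand: Fixed grey steel base plate 200 x 260 x 12 mm carrying the spindle; origin on the bench top under the spindle's axis, z up. Its +x is the locked direction. Four short pegs at about (-45, -100) mm hold a jar. A clamp arm 110 mm long, 15 to 37 mm above the bench, turns with the spindle and ends beside the jar. Never load the knob on the stand over 30 N before it is home, or 60 N after.
- index_mark (a point): Small raised steel mark on the stand's plate, 75 mm from the spindle's axis along the stand's +x. The spindle's clockwise stop, slightly cushioned, lies where a knob driven to it points at this mark within 0.1 rad (its +x along the stand's +x).
- seat (a point): Centre of the top of the spindle's round flange (72 mm across, 42 mm above the bench), axes as the stand's. The home knob's underside rests on it. On it stands one radial key, 7 mm wide, 10 mm high, reaching 22 mm from the axis. The knob goes home only with its notch over the key (about 0.1 rad play either way), else it rests on the key, 10 mm up.
- pilot_top (a point): Top of the spindle's central round pilot: 19 mm across, 26 mm above the flange, its last 6 mm tapered to 11 mm. Key, flange and pilot turn together, stiffly (0.15 N m of friction), and stay where left. The key's direction is not measured: it starts 0.55 to 1.35 rad counter-clockwise (from above) of the stand's +x.
- jar: Closed jar 66 mm across, 90 mm high, standing on the stand's plate between the pegs; origin at the centre of its underside. Leave alone.
- jar_spare: Closed jar 66 mm across, 100 mm high, on the bench; origin at the centre of its underside. Leave alone.
- carton: Closed cardboard carton 100 x 70 x 60 mm; origin at the centre of its underside. Leave alone.
- tape: Empty roll core ring, 90 mm across, 24 mm high, lying flat; origin at the centre of its underside. Leave alone.

How it is judged:
By the outcome, as a careful person would: the job done as asked, in the order asked, and still so for the second after the job is handed in, with the robot touching nothing.
It also fails if it takes over 64 s, if anything falls off the work surface, if the arm or the gripper's body presses on something with over 40 N, if the wrist force passes 120 N, or if a joint passes its speed limit or range.

### The arm

A 6-joint arm with a two-finger parallel gripper is mounted at the origin on the work surface. World frame = base frame: x ahead of the robot, y to its left, z up, the work surface at z = 0. Lengths are in m, angles in rad, forces in N, time in s.
With the tool pointing down it reaches from about 0.25 to 0.85 m from the base axis. Payload 12.5 kg.
Tool frame: the origin (TCP) lies on the centre line of the jaws, within the pads' length; the fingertips stand 17 mm ahead of it and the grasp point (between the pads) lies 2 mm behind it; z points along the fingers, y is the line along which they close (so a half turn about z gives the same grasp; the last joint's range is limited). The gripper opens to 93 mm and grips with 3 to 60 N. Pads are 15 mm wide; open, the fingers measure 128 mm over their backs; the gripper's body (75 mm by 188 mm) begins 65 mm behind the grasp point.
Start: joints at [1.258, 0.351, 1.652, -0, 1.139, -0.085], TCP at [0.124, 0.536, 0.236] pointing down, gripper open.
Joint ranges: [-2.75, 2.75], [-0.79, 2.1], [0.01, 2.65], [-1.57, 4.71], [0.07, 3.14], [-2.87, 2.87]. Speed limits (rad/s): [2.22, 2.22, 2.79, 3.14, 3.14, 3.14].

### API

Orientations are given as a 3x3 rotation matrix whose columns are the frame's x, y, z axes.
In Python, from plant import robot gives the robot as it stands.
- The arm moves only by the tool send_rows, never from a script. Its argument "steps" is a list of rows, each a list of 7 numbers: the shift along the tool's x, y, z in cm, then the turn, a rotation vector about the tool's x, y, z in rad, then the opening, from 0 (shut) to 1 (fully open). A call has exactly 10 rows; each row is the pose to reach, as a shift and turn from the pose commanded when the call began, along the tool's axes at that moment; what a row does not reach only later rows make up. A row lasts 1/10 s, in which the tool goes at most 50 mm and 8.59 degrees, less where a joint would pass 70% of its speed; a pose out of reach is approached as far as the arm can. A call with a gripper value outside its range is refused whole. The fingers move at their own pace and stop on an object; the grip force is fixed at half the most. Time passes only in rows, so rows that repeat a pose let the fingers close, or fill a call up. It gives the time, the measured TCP pose, the force, the opening and the grip force at its end, in the units of the state.
- robot.get_obs(): the state, without advancing time (a new reading comes with each control period).
- robot.snapshot(name): name is "scene" or "side" or "wrist"; returns (picture, depth): 480x640x3 uint8, red, green, blue; 480x640 float32, m along the optical axis (not along the pixel's ray), 0 where there is no reading.
- robot.camera_info(name): a dict with "intrinsics" (3x3 intrinsics, pixels), "R" (3x3) and "t" (3): a world point X has camera coordinates R X + t. Camera axes: x right, y down, z forward; pixel columns grow to the right and rows downward; lengths in m; the calibration is good to about 2 mm. A picture is of the moment at which its call begins: read the wrist's pose just before it. camera_info takes no time and is no camera call; for the wrist camera it gives the pose at the moment of the call.
- robot.job_done(): hands the job in; it is judged then, once.
Trained networks look in the newest picture that a camera, given by its name, has taken for a name from the list of things; names that differ only in an ending like _2 or _b are one class to them, and where a whole thing is asked for, a point or a joint stands for the part that bears it (a point fixed in the world has none). Each returns a list of dicts, best first, with "score" (0 to 1); they miss things now and then, are a little off and sometimes report something else, mostly with a low value. They report only what shows in the picture. A call takes as long as a camera call.
- robot.boxes_of(camera, thing): "point" ([x, y, z] in m, in world coordinates, good to about 4 mm: the middle of the surface that is visible of it).
- robot.tip_of(camera, thing): "point" ([x, y, z] in m, in world coordinates, good to about 4 mm: a listed point, or the origin of a listed thing).
The state is a dict: "clock": time; "joint_pos": joint angles; "joint_vel": joint speeds; "tau": joint torques, N m; "position": TCP position; "tool_rot": TCP orientation; "ft_force": force on the tool from outside, world axes, zero at the start; "wrist_torque": the same for the moment, N m; "opening": finger opening in m; "grasp_force": force on a finger pad.
Only numpy, scipy, OpenCV 4.12 (cv2) and the standard library are available. Lean on these libraries where they do the work, as an engineer would, in place of code of your own. Each camera call takes 0.05 s, during which the arm holds its last target. There are 200 camera calls.

## Working session

There is one attempt and no reset: what is moved stays moved. The work goes in short steps, Python scripts to look and compute and a tool call to move; the robot and the scene stay as the last step left them, time stands still between calls to the robot, and variables do not carry over. Pictures are saved under pics/ and viewed, at most 10 in all, crops included, and the job is handed in when it is done.

Besides the shell and the picture viewer there is one more tool, called after ">>>" in YAML: its name, and indented under it one key for each argument. send_rows: Moves the arm, as the interface text tells. Its arguments: {"type":"object","properties":{"steps":{"type":"array","items":{"type":"array","items":{"type":"number"}}}},"required":["steps"]}

```bash
ls; mkdir -p pics; python3 - <<'E'
from plant import robot
import cv2,numpy as np
o=robot.get_obs();print(o['clock'],o['position'],o['tool_rot'])
p=[]
for c in("scene","side"):
    im,d=robot.snapshot(c);p.append(im)
    for n in("knob_grip","notch","stand","index_mark","seat","pilot_top","jar","carton","tape","jar_spare"):
        try:print(c,n,[(round(r['score'],2),np.round(r['point'],3)) for r in robot.tip_of(c,n)[:2]])
        except Exception as e:print(n,e)
for i,im in enumerate(p):cv2.imwrite(f"pics/a{i}.png",im[...,::-1])
print(robot.get_obs()['clock'])
E
```

```text
pics
0.0 [0.12409057 0.53548685 0.23509694] [[-9.74181284e-01  2.25766989e-01 -3.04830184e-04]
 [ 2.25767190e-01  9.74180634e-01 -1.12642540e-03]
 [ 4.26499926e-05 -1.16616319e-03 -9.99999319e-01]]
scene knob_grip [(0.86, array([0.454, 0.212, 0.052]))]
scene notch [(0.61, array([0.471, 0.224, 0.   ]))]
scene stand [(0.59, array([ 0.532, -0.003,  0.007]))]
scene index_mark [(0.69, array([ 0.604, -0.021,  0.014]))]
scene seat [(0.94, array([ 0.533, -0.002,  0.045]))]
scene pilot_top [(0.92, array([ 0.536, -0.005,  0.066]))]
scene jar [(0.76, array([ 0.467, -0.09 ,  0.01 ]))]
scene carton [(0.84, array([ 0.698, -0.353, -0.   ])), (0.6, array([ 0.53 , -0.002,  0.005]))]
scene tape [(0.87, array([0.775, 0.07 , 0.001]))]
scene jar_spare []
side knob_grip [(0.75, array([0.451, 0.21 , 0.053]))]
side notch [(0.75, array([ 0.473,  0.228, -0.001]))]
side stand [(0.58, array([ 0.606, -0.029,  0.016]))]
side index_mark [(0.78, array([ 0.606, -0.022,  0.013]))]
side seat [(0.79, array([ 0.534, -0.006,  0.044])), (0.25, array([ 0.533, -0.004,  0.064]))]
side pilot_top [(0.67, array([ 0.536, -0.003,  0.067]))]
side jar [(0.57, array([ 0.464, -0.091,  0.012]))]
side carton [(0.84, array([ 0.699, -0.352,  0.   ]))]
side tape [(0.68, array([0.774, 0.07 , 0.001]))]
side jar_spare [(0.18, array([0.774, 0.07 , 0.002]))]
1.1
```

View pics/a0.png

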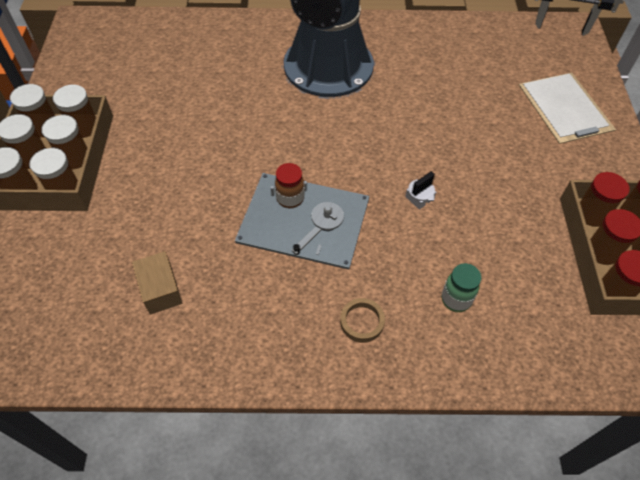

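View pics/a1.png

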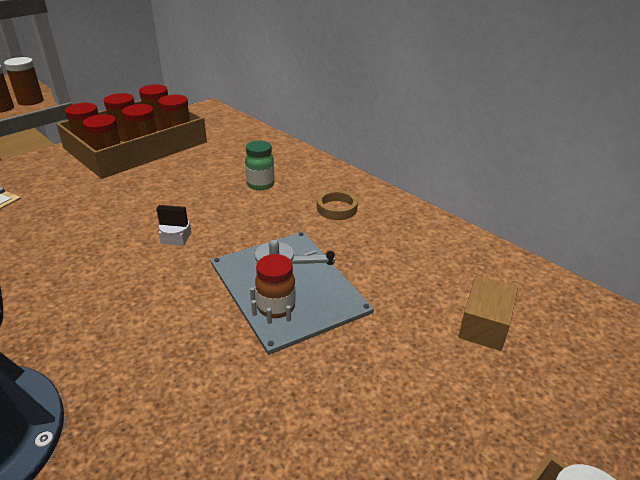

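The scene view shows the loose knob at about pixel (422,188) and the spindle at (328,213) with its clamp arm pointing to (297,249). The jar is at (290,185), and turning the arm clockwise moves it towards the jar. The side view agrees, with the knob at (173,225) and the spindle at (274,250).

```bash
cat > h.py <<'E'
from plant import robot
import numpy as np, cv2
from scipy.spatial.transform import Rotation as Ro
def goal(p,yaw):
    """tool-frame shift (cm) & rotvec to p with tool y axis at world angle yaw, pointing down"""
    o=robot.get_obs();R=np.array(o['tool_rot']);y=np.array([np.cos(yaw),np.sin(yaw),0]);z=np.array([0,0,-1.])
    G=np.c_[np.cross(y,z),y,z]
    return np.round(R.T@(np.array(p)-o['position'])*100,2),np.round(Ro.from_matrix(R.T@G).as_rotvec(),3)
def proj(c,P):
    i=robot.camera_info(c);q=np.array(i['R'])@np.array(P)+i['t'];q=np.array(i['intrinsics'])@q;return q[:2]/q[2]
def world(c_info,uv,d):
    K=np.array(c_info['intrinsics']);q=np.linalg.inv(K)@np.array([*uv,1])*d
    return np.array(c_info['R']).T@(q-c_info['t'])
def st():
    o=robot.get_obs();R=np.array(o['tool_rot'])
    print('t',round(o['clock'],2),'p',np.round(o['position'],4),'yaw',round(np.arctan2(R[1,1],R[0,1]),3),'tilt',np.round(R[:2,2],4),'F',np.round(o['ft_force'],2),'M',np.round(o['wrist_torque'],3),'op',o['opening'],'g',o['grasp_force'],'q',np.round(o['joint_pos'],2))
E
python3 - <<'E'
from h import *
i=robot.camera_info('wrist');print(i['intrinsics']);R=np.array(i['R']);o=robot.get_obs();T=np.array(o['tool_rot'])
print('cam in tool',T.T@(-R.T@i['t']-o['position']),'\n',T.T@R.T)
print(goal([0.48,0.11,0.30],0.63))
E
```

```text
[[351.83248823   0.         322.48288593]
 [  0.         351.83248823 237.93326045]
 [  0.           0.           1.        ]]
cam in tool [ 0.07615331 -0.00024301 -0.1491979 ] 
 [[-9.08888314e-04 -9.63282356e-01 -2.68488875e-01]
 [ 9.99999361e-01 -1.05616159e-03  4.04091576e-04]
 [-6.72821923e-04 -2.68488336e-01  9.63282700e-01]]
(array([-44.28, -33.44,  -6.44]), array([-0.   , -0.   ,  0.713]))
```

>>> send_rows:
  steps:
    - [-4.4,-3.1,0.3,0,0,0.07,1]
    - [-8.8,-6.2,0.7,0,0,0.14,1]
    - [-13.2,-9.3,1,0,0,0.21,1]
    - [-17.6,-12.4,1.4,0,0,0.28,1]
    - [-22,-15.5,1.7,0,0,0.35,1]
    - [-26.4,-18.6,2,0,0,0.43,1]
    - [-30.8,-21.7,2.4,0,0,0.5,1]
    - [-35.2,-24.8,2.8,0,0,0.57,1]
    - [-39.6,-28,3.2,0,0,0.64,1]
    - [-44,-31,3.5,0,0,0.71,1]

```text
clock: 2.1
position: [0.4576, 0.1617, 0.2032]
tool_rot: [[-0.589, 0.808, 0.0], [0.808, 0.589, 0.0], [-0.0, 0.0, -1.0]]
ft_force: [0.0, 1.0, 0.0]
opening: 0.093
grasp_force: 0.0
```

```bash
python3 - <<'E'
from h import *
st()
i=robot.camera_info('wrist');im,d=robot.snapshot('wrist');np.savez('w1.npz',im=im,d=d,**i)
cv2.imwrite('pics/w1.png',im[...,::-1])
for n in("knob_grip","notch","index_mark","seat","pilot_top","jar"):
    for r in robot.tip_of('wrist',n)[:2]:print(n,round(r['score'],2),np.round(r['point'],4),np.round(proj('wrist',r['point'])))
st()
E
```

```text
t 2.1 p [0.4576 0.1617 0.2032] yaw 0.63 tilt [0.0004 0.0002] F [0.02 0.97 0.05] M [-0.049 -0.013 -0.053] op 0.09297656907221293 g 0.0 q [ 0.24  0.27  1.85  0.    1.02 -0.39]
knob_grip 0.77 [0.4533 0.208  0.0569] [352. 181.]
notch 0.79 [ 0.4733  0.2296 -0.007 ] [376. 171.]
index_mark 0.7 [ 0.6043 -0.0232  0.0164] [332. 421.]
seat 0.98 [ 0.5389 -0.0027  0.043 ] [294. 397.]
pilot_top 0.81 [ 0.5345 -0.003   0.0677] [287. 414.]
pilot_top 0.67 [0.4519 0.2117 0.0563] [354. 183.]
jar 0.64 [ 0.4671 -0.0929  0.0138] [199. 402.]
t 2.45 p [0.4558 0.1645 0.2032] yaw 0.635 tilt [-0.0001  0.0001] F [ 0.03  0.23 -1.1 ] M [-0.048  0.016  0.012] op 0.09294775014982402 g 0.0 q [ 0.25  0.27  1.85  0.    1.02 -0.38]
```

View pics/w1.png

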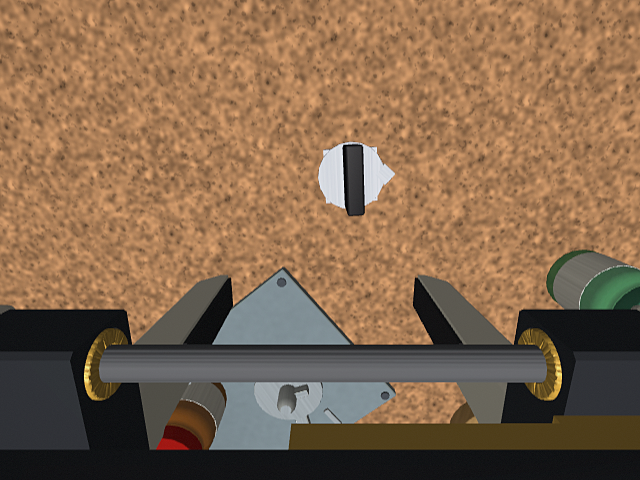

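The wrist view shows the knob's bar nearly upright in the picture at columns 344–363, rows 145–215, with its pointer at (393,173). Below it, at (290,395), is the spindle, and its key runs from the pilot towards about (309,387).

```bash
python3 - <<'E'
from h import *
w=np.load('w1.npz');d=w['d'];im=w['im'];v,u=np.mgrid[:480,:640]
K=w['intrinsics'];q=np.stack([(u-K[0,2])/K[0,0]*d,(v-K[1,2])/K[1,1]*d,d],-1);P=(q-w['t'])@w['R']
def near(c,r):return (np.hypot(P[...,0]-c[0],P[...,1]-c[1])<r)&(d>0)
# bar top
m=near((.453,.211),.05)&(P[...,2]>.062);X=P[m]
print('bar',m.sum(),np.median(X[:,2]),cv2.minAreaRect((X[:,:2]*1000).astype(np.float32)))
# cap top / outline
m=near((.453,.211),.06)&(abs(P[...,2]-.034)<.003);X=P[m]
c,r=cv2.minEnclosingCircle((X[:,:2]*1000).astype(np.float32));print('cap',m.sum(),c,r)
b=np.array([.453,.211]);far=X[np.argsort(-np.hypot(*(X[:,:2]-b).T))[:8]];print('nose',far.mean(0))
s=(.535,-.003)
m=near(s,.045)&(abs(P[...,2]-.042)<.003);print('flange',m.sum(),cv2.minEnclosingCircle((P[m][:,:2]*1000).astype(np.float32)),np.median(P[m][:,2]))
m=near(s,.03)&(abs(P[...,2]-.052)<.003);print('key',np.c_[P[m]*1000,u[m],v[m]].round(0).tolist())
m=near(s,.02)&(P[...,2]>.062);print('pil',m.sum(),P[m].mean(0),P[m].max(0),P[m].min(0))
cv2.imwrite('pics/w1c.png',cv2.resize(im[365:430,230:360,::-1],None,fx=6,fy=6,interpolation=2))
E
```

```text
bar 54405 0.293587480045955 ((461.61749267578125, 201.52386474609375), (69.3921127319336, 81.76488494873047), 87.79585266113281)
cap 2341 (454.4734802246094, 214.8849334716797) 34.11310577392578
nose [0.48011898 0.23647396 0.03375906]
flange 1545 ((531.59375, -3.49314546585083), 36.0093879699707) 0.04163534557639171
key [[527.0, 5.0, 49.0, 288.0, 388.0], [540.0, 15.0, 49.0, 304.0, 388.0], [541.0, 16.0, 49.0, 306.0, 388.0], [523.0, 2.0, 49.0, 283.0, 389.0], [524.0, 2.0, 50.0, 284.0, 389.0], [525.0, 3.0, 50.0, 285.0, 389.0], [525.0, 5.0, 51.0, 286.0, 389.0], [526.0, 5.0, 50.0, 287.0, 389.0], [527.0, 5.0, 49.0, 288.0, 389.0], [528.0, 6.0, 50.0, 289.0, 389.0], [529.0, 6.0, 50.0, 290.0, 389.0], [539.0, 13.0, 50.0, 302.0, 389.0], [539.0, 14.0, 50.0, 303.0, 389.0], [541.0, 15.0, 50.0, 305.0, 389.0], [541.0, 16.0, 51.0, 306.0, 389.0], [523.0, 1.0, 50.0, 282.0, 390.0], [523.0, 2.0, 51.0, 283.0, 390.0], [524.0, 2.0, 51.0, 284.0, 390.0], [525.0, 3.0, 50.0, 285.0, 390.0], [525.0, 4.0, 52.0, 286.0, 390.0], [526.0, 5.0, 52.0, 287.0, 390.0], [527.0, 5.0, 52.0, 288.0, 390.0], [528.0, 5.0, 51.0, 289.
[... 4417 characters left out ...]
0], [536.0, 5.0, 54.0, 295.0, 396.0], [538.0, 4.0, 51.0, 296.0, 396.0], [539.0, 4.0, 51.0, 297.0, 396.0], [539.0, 5.0, 52.0, 298.0, 396.0], [540.0, 6.0, 51.0, 299.0, 396.0], [541.0, 6.0, 51.0, 300.0, 396.0], [542.0, 7.0, 51.0, 301.0, 396.0], [543.0, 8.0, 52.0, 302.0, 396.0], [543.0, 8.0, 51.0, 303.0, 396.0], [536.0, 5.0, 54.0, 295.0, 397.0], [538.0, 4.0, 53.0, 296.0, 397.0], [539.0, 4.0, 52.0, 297.0, 397.0], [540.0, 4.0, 52.0, 298.0, 397.0], [541.0, 5.0, 51.0, 299.0, 397.0], [538.0, 3.0, 53.0, 296.0, 398.0], [539.0, 3.0, 54.0, 296.0, 399.0], [539.0, 2.0, 54.0, 296.0, 400.0]]
pil 229 [ 0.53003844 -0.00055058  0.0657152 ] [0.53989347 0.00720777 0.06938551] [ 0.52228481 -0.00979723  0.06201715]
```

View pics/w1c.png

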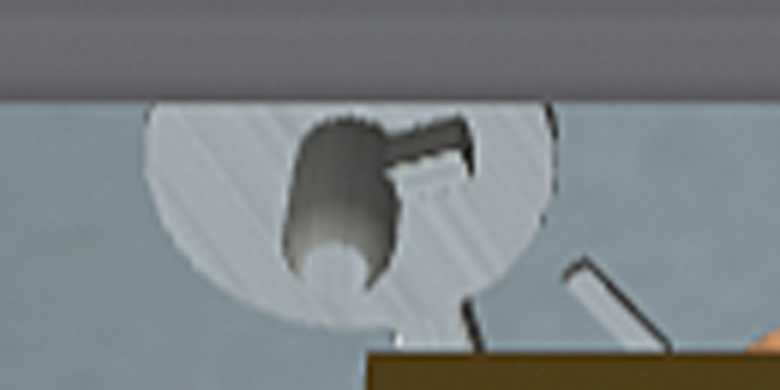

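The crop shows the round flange with the pilot at (340,200) and the key pointing to the upper right, ending near (465,150). It is at a world angle of about 1.0 rad.

```bash
python3 - <<'E'
from h import *
w=np.load('w1.npz');d=w['d'];im=w['im'];v,u=np.mgrid[:480,:640]
K=w['intrinsics'];q=np.stack([(u-K[0,2])/K[0,0]*d,(v-K[1,2])/K[1,1]*d,d],-1);P=(q-w['t'])@w['R']
m=(np.hypot(P[...,0]-.453,P[...,1]-.211)<.05)&(d>0)&(P[...,2]<.08)
for lo,hi in((.07,.08),(.066,.08)):
    X=P[m&(P[...,2]>lo)&(P[...,2]<hi)]
    if len(X):
        r=cv2.minAreaRect((X[:,:2]*1000).astype(np.float32));e=np.linalg.eigh(np.cov(X[:,:2].T))[1][:,1]
        print(len(X),X.mean(0),r,np.arctan2(e[1],e[0]))
        c=X.mean(0)[:2];ya=np.arctan2(e[1],e[0])-np.pi/2
print(c,ya)
E
```

```text
1260 [0.45004722 0.21292446 0.07379065] ((450.7210998535156, 212.3183135986328), (14.08739948272705, 55.83013153076172), 39.17697525024414) 2.2577055171699825
1277 [0.44997377 0.21287613 0.07371281] ((450.7210998535156, 212.3183135986328), (14.08739948272705, 55.83013153076172), 39.17697525024414) 2.2576179235617735
[0.44997377 0.21287613] 0.6868215967668769
```

```bash
python3 - <<'E'
from h import *
st();print(goal([.4505,.2125,.058],.685))
E
```

```text
t 2.45 p [0.4558 0.1645 0.2032] yaw 0.635 tilt [-0.0001  0.0001] F [ 0.03  0.23 -1.1 ] M [-0.048  0.016  0.012] op 0.09294775014982402 g 0.0 q [ 0.25  0.27  1.85  0.    1.02 -0.38]
(array([ 4.17,  2.42, 14.52]), array([-0.  , -0.  , -0.05]))
```

>>> send_rows:
  steps:
    - [1,0.6,1.5,0,0,-0.02,1]
    - [2.2,1.3,3.5,0,0,-0.04,1]
    - [3.3,1.9,6,0,0,-0.05,1]
    - [4,2.3,8.5,0,0,-0.05,1]
    - [4.17,2.42,10.5,0,0,-0.05,1]
    - [4.17,2.42,12,0,0,-0.05,1]
    - [4.17,2.42,13.2,0,0,-0.05,1]
    - [4.17,2.42,14.1,0,0,-0.05,1]
    - [4.17,2.42,14.52,0,0,-0.05,1]
    - [4.17,2.42,14.52,0,0,-0.05,1]

```text
clock: 3.45
position: [0.4512, 0.2116, 0.0578]
tool_rot: [[-0.631, 0.776, -0.0], [0.776, 0.631, -0.0], [0.0, -0.0, -1.0]]
ft_force: [0.4, 0.0, 0.4]
opening: 0.0926
grasp_force: 0.0
```

```bash
python3 - <<'E'
from h import *
st();print(goal([.4505,.2125,.058],.685))
E
```

```text
t 3.45 p [0.4512 0.2116 0.0578] yaw 0.683 tilt [-0.0002 -0.0001] F [0.43 0.05 0.45] M [-0.049  0.081 -0.022] op 0.09264414741983558 g 0.0 q [ 0.35  0.53  1.91  0.    0.7  -0.34]
(array([ 0.11,  0.  , -0.02]), array([-0.   , -0.   , -0.002]))
```

Close.

>>> send_rows:
  steps:
    - [0,0,0,0,0,0,0.6]
    - [0,0,0,0,0,0,0.3]
    - [0,0,0,0,0,0,0.1]
    - [0,0,0,0,0,0,0]
    - [0,0,0,0,0,0,0]
    - [0,0,0,0,0,0,0]
    - [0,0,0,0,0,0,0]
    - [0,0,0,0,0,0,0]
    - [0,0,0,0,0,0,0]
    - [0,0,0,0,0,0,0]

```text
clock: 4.45
position: [0.4513, 0.2115, 0.0579]
tool_rot: [[-0.631, 0.776, -0.0], [0.776, 0.631, -0.0], [0.0, -0.0, -1.0]]
ft_force: [0.5, 0.2, 0.8]
opening: 0.0176
grasp_force: 0.0
```

```bash
python3 - <<'E'
from h import *
st();print(goal([.4505,.2125,.163],.685))
E
```

```text
t 4.45 p [0.4513 0.2115 0.0579] yaw 0.683 tilt [-0.0001 -0.    ] F [0.46 0.24 0.78] M [-0.074  0.016  0.037] op 0.01760598258732678 g 0.0 q [ 0.34  0.53  1.91 -0.    0.7  -0.34]
(array([  0.13,   0.  , -10.51]), array([-0.   , -0.   , -0.002]))
```

>>> send_rows:
  steps:
    - [0,0,0,0,0,0,0]
    - [0,0,0,0,0,0,0]
    - [0,0,0,0,0,0,0]
    - [0,0,0,0,0,0,0]
    - [0,0,0,0,0,0,0]
    - [0,0,-0.5,0,0,0,0]
    - [0,0,-2,0,0,0,0]
    - [0,0,-4.5,0,0,0,0]
    - [0,0,-7.5,0,0,0,0]
    - [0,0,-9,0,0,0,0]

```text
clock: 5.45
position: [0.4519, 0.2118, 0.1504]
tool_rot: [[-0.631, 0.776, 0.003], [0.776, 0.631, 0.001], [-0.001, 0.003, -1.0]]
ft_force: [0.1, 0.4, -3.7]
opening: 0.0136
grasp_force: 30.0
```

```bash
python3 - <<'E'
from h import *
st();print(goal([.5325,-.0035,.15],1.3))
E
```

```text
t 5.45 p [0.4519 0.2118 0.1504] yaw 0.683 tilt [0.0025 0.0009] F [ 0.09  0.37 -3.67] M [ 0.005 -0.024 -0.028] op 0.013610405248184848 g 29.99635487794876 q [ 0.34  0.37  1.86 -0.    0.9  -0.34]
(array([-21.78,  -7.34,   0.04]), array([ 0.002,  0.002, -0.617]))
```

>>> send_rows:
  steps:
    - [-1,-0.4,0,0,0,-0.05,0]
    - [-4,-1.4,0,0,0,-0.13,0]
    - [-7.5,-2.5,0,0,0,-0.22,0]
    - [-11,-3.7,0,0,0,-0.31,0]
    - [-14.5,-4.9,0,0,0,-0.4,0]
    - [-17.5,-5.9,0,0,0,-0.5,0]
    - [-19.8,-6.7,0,0,0,-0.58,0]
    - [-21.2,-7.1,0.2,0,0,-0.617,0]
    - [-21.7,-7.3,0.6,0,0,-0.617,0]
    - [-21.78,-7.34,1,0,0,-0.617,0]

```text
clock: 6.45
position: [0.5317, -0.0039, 0.1377]
tool_rot: [[-0.963, 0.269, -0.0], [0.269, 0.963, 0.0], [0.0, 0.0, -1.0]]
ft_force: [-0.3, 0.3, -2.8]
opening: 0.0139
grasp_force: 30.0
```

```bash
python3 - <<'E'
from h import *
st();print(goal([.5325,-.0033,.130],1.3))
for c in('scene','side'):
    im,d=robot.snapshot(c)
    for n in('knob_grip','pilot_top','notch','seat'):
        for r in robot.tip_of(c,n)[:1]:print(c,n,round(r['score'],2),np.round(r['point'],4))
    a=proj(c,[.532,-.003,.07]).astype(int);a=np.clip(a,[80,60],[560,420])
    cv2.imwrite(f'pics/b{c}.png',cv2.resize(im[a[1]-60:a[1]+60,a[0]-80:a[0]+80,::-1],None,fx=5,fy=5,interpolation=2))
st()
E
```

```text
t 6.45 p [ 0.5317 -0.0039  0.1377] yaw 1.298 tilt [-0.0001  0.0001] F [-0.34  0.25 -2.83] M [-0.006  0.025 -0.041] op 0.013935151873943038 g 29.996744692325592 q [-0.09  0.44  1.79  0.    0.91 -1.39]
(array([-0.06,  0.08,  0.77]), array([ 0.   , -0.   , -0.002]))
scene knob_grip 0.83 [ 0.5326 -0.0031  0.1292]
scene pilot_top 0.95 [ 0.5362 -0.006   0.0691]
scene notch 0.82 [0.5404 0.0151 0.0817]
scene seat 0.73 [ 0.5372 -0.0042  0.0476]
side knob_grip 0.58 [ 0.532  -0.0048  0.1345]
side pilot_top 0.84 [ 0.5318 -0.0075  0.0666]
side notch 0.65 [0.5384 0.0201 0.0787]
side seat 0.6 [ 0.5337 -0.0026  0.0404]
t 6.95 p [ 0.5318 -0.0035  0.1381] yaw 1.3 tilt [ 0.0002 -0.    ] F [-0.23 -0.09 -3.21] M [-0.012 -0.016  0.007] op 0.013704541916332268 g 29.996890425682068 q [-0.09  0.44  1.79 -0.    0.91 -1.39]
```

View pics/bside.png

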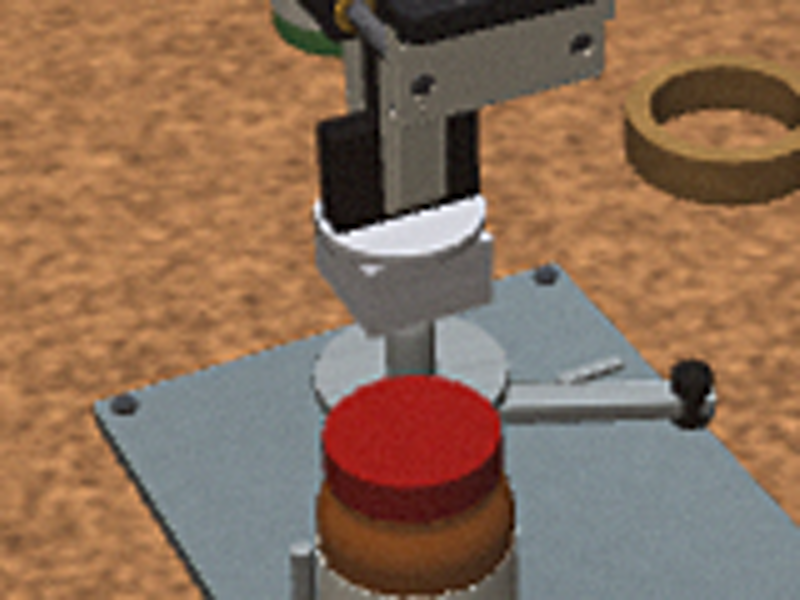

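The side view shows the gripped knob hovering over the pilot. The cap spans columns 315–487 and the flange 312–508, so the knob is perhaps 3 mm off to the left. I'll measure that offset in depth.

```bash
python3 - <<'E'
from h import *
from scipy.optimize import least_squares
v,u=np.mgrid[:480,:640]
for c in('scene','side'):
    w=robot.camera_info(c);im,d=robot.snapshot(c)
    K=w['intrinsics'];q=np.stack([(u-K[0,2])/K[0,0]*d,(v-K[1,2])/K[1,1]*d,d],-1);P=(q-w['t'])@w['R']
    near=(np.hypot(P[...,0]-.532,P[...,1]+.003)<.06)&(d>0)
    for n,z in(('flange',.042),('cap',.1142),('pilot',.067),('hubbot',.083)):
        m=near&(abs(P[...,2]-z)<.004)
        if m.sum()<4: print(c,n,m.sum());continue
        X=P[m]*1000;print(c,n,m.sum(),np.round(cv2.minEnclosingCircle(X[:,:2].astype(np.float32))[0],1),np.round(cv2.minEnclosingCircle(X[:,:2].astype(np.float32))[1],1),X.min(0).round(1),X.max(0).round(1))
E
```

```text
scene flange 397 [536.2  -2.1] 36.1 [511.1 -37.   38. ] [570.9  31.4  45.8]
scene cap 243 [536.1   2.1] 34.4 [518.5 -30.5 110.2] [563.   34.4 118. ]
scene pilot 0
scene hubbot 45 [548.2  -5.8] 24.5 [546.  -30.2  79.2] [564.   18.7  86.6]
side flange 341 [532.9  -4.5] 36.8 [496.1 -39.6  38.2] [567.9  32.1  45.7]
side cap 300 [529.4  -7.1] 29.8 [500.6 -35.4 110.2] [557.   13.5 118.2]
side pilot 12 [530.1  -9.5] 5.4 [525.5 -13.6  63.1] [534.5  -6.4  66.4]
side hubbot 105 [530.9  -4.4] 34.0 [501.8 -34.2  79.6] [548.2  26.1  87. ]
```

>>> send_rows:
  steps:
    - [-0.07,0.06,0.2,0,0,0,0]
    - [-0.15,0.12,0.5,0,0,0,0]
    - [-0.15,0.12,0.8,0,0,0,0]
    - [-0.15,0.12,1,0,0,0,0]
    - [-0.15,0.12,1.2,0,0,0,0]
    - [-0.15,0.12,1.3,0,0,0,0]
    - [-0.15,0.12,1.4,0,0,0,0]
    - [-0.15,0.12,1.5,0,0,0,0]
    - [-0.15,0.12,1.6,0,0,0,0]
    - [-0.15,0.12,1.6,0,0,0,0]

```text
clock: 8.05
position: [0.5335, -0.003, 0.1218]
tool_rot: [[-0.964, 0.267, -0.0], [0.267, 0.964, -0.0], [0.0, -0.0, -1.0]]
ft_force: [0.2, 0.5, -3.2]
opening: 0.0139
grasp_force: 30.0
```

```bash
python3 -c "
from h import *
st()"
```

```text
t 8.05 p [ 0.5335 -0.003   0.1218] yaw 1.3 tilt [-0.0001 -0.    ] F [ 0.22  0.52 -3.16] M [-0.018  0.021 -0.068] op 0.01388316177666593 g 29.996811747550964 q [-0.09  0.47  1.79 -0.    0.88 -1.39]
```

>>> send_rows:
  steps:
    - [0,0,0.1,0,0,0,0]
    - [0,0,0.2,0,0,0,0]
    - [0,0,0.3,0,0,0,0]
    - [0,0,0.4,0,0,0,0]
    - [0,0,0.5,0,0,0,0]
    - [0,0,0.6,0,0,0,0]
    - [0,0,0.7,0,0,0,0]
    - [0,0,0.8,0,0,0,0]
    - [0,0,0.9,0,0,0,0]
    - [0,0,0.9,0,0,0,0]

```text
clock: 9.05
position: [0.5335, -0.003, 0.1128]
tool_rot: [[-0.964, 0.268, -0.0], [0.268, 0.964, 0.0], [0.0, -0.0, -1.0]]
ft_force: [0.3, -0.1, -2.5]
opening: 0.0136
grasp_force: 30.0
```

```bash
python3 -c "
from h import *
st()"
```

```text
t 9.05 p [ 0.5335 -0.003   0.1128] yaw 1.3 tilt [-0.0002  0.    ] F [ 0.28 -0.07 -2.45] M [-0.012  0.062  0.009] op 0.013608827737387991 g 29.996922612190247 q [-0.09  0.48  1.8  -0.    0.86 -1.39]
```

>>> send_rows:
  steps:
    - [0,0,0.05,0,0,0,0]
    - [0,0,0.1,0,0,0,0]
    - [0,0,0.15,0,0,0,0]
    - [0,0,0.2,0,0,0,0]
    - [0,0,0.23,0,0,0,0]
    - [0,0,0.26,0,0,0,0]
    - [0,0,0.28,0,0,0,0]
    - [0,0,0.3,0,0,0,0]
    - [0,0,0.32,0,0,0,0]
    - [0,0,0.32,0,0,0,0]

```text
clock: 10.05
position: [0.5336, -0.003, 0.1097]
tool_rot: [[-0.964, 0.267, -0.0], [0.267, 0.964, 0.0], [0.0, 0.0, -1.0]]
ft_force: [-0.2, 0.2, -3.0]
opening: 0.0139
grasp_force: 30.0
```

```bash
python3 -c "
from h import *
st()"
```

```text
t 10.05 p [ 0.5336 -0.003   0.1097] yaw 1.3 tilt [-0.  0.] F [-0.23  0.21 -3.02] M [-0.039 -0.006  0.016] op 0.013941842147824261 g 29.99687433242798 q [-0.09  0.49  1.8   0.    0.85 -1.39]
```

>>> send_rows:
  steps:
    - [0,0,0.02,0,0,0,0]
    - [0,0,0.04,0,0,0,0]
    - [0,0,0.06,0,0,0,0]
    - [0,0,0.08,0,0,0,0]
    - [0,0,0.1,0,0,0,0]
    - [0,0,0.12,0,0,0,0]
    - [0,0,0.12,0,0,0,0]
    - [0,0,0.12,0,0,0,0]
    - [0,0,0.12,0,0,0,0]
    - [0,0,0.12,0,0,0,0]

```text
clock: 11.05
position: [0.5338, -0.003, 0.1094]
tool_rot: [[-0.964, 0.267, 0.001], [0.267, 0.964, -0.0], [-0.001, 0.0, -1.0]]
ft_force: [-4.0, -1.0, 10.0]
opening: 0.0139
grasp_force: 30.0
```

```bash
python3 -c "
from h import *
st()"
```

```text
t 11.05 p [ 0.5338 -0.003   0.1094] yaw 1.3 tilt [ 0.0006 -0.0001] F [-3.98 -1.03  9.96] M [0.075 0.798 0.056] op 0.013935103886215387 g 30.0018247961998 q [-0.09  0.49  1.8  -0.    0.85 -1.39]
```

>>> send_rows:
  steps:
    - [0,0,-0.02,0,0,0,0]
    - [0,0,-0.05,0,0,0,0]
    - [0,0,-0.05,0,0,0.015,0]
    - [0,0,-0.05,0,0,0.03,0]
    - [0,0,-0.05,0,0,0.045,0]
    - [0,0,-0.05,0,0,0.06,0]
    - [0,0,-0.05,0,0,0.075,0]
    - [0,0,-0.05,0,0,0.09,0]
    - [0,0,-0.05,0,0,0.1,0]
    - [0,0,-0.05,0,0,0.1,0]

```text
clock: 12.05
position: [0.5333, -0.0026, 0.1094]
tool_rot: [[-0.932, 0.363, -0.001], [0.363, 0.932, 0.001], [0.001, 0.0, -1.0]]
ft_force: [-6.6, 1.5, 8.5]
opening: 0.0136
grasp_force: 30.0
```

```bash
python3 -c "
from h import *
st()"
```

```text
t 12.05 p [ 0.5333 -0.0026  0.1094] yaw 1.199 tilt [-0.0006  0.0006] F [-6.58  1.46  8.47] M [0.665 0.985 0.093] op 0.0136391810495772 g 30.00876635313034 q [-0.09  0.49  1.8   0.    0.85 -1.29]
```

>>> send_rows:
  steps:
    - [0.03,0,-0.02,0,0,0,0]
    - [0.06,0,-0.03,0,0,0,0]
    - [0.06,0,-0.03,0,0,0.01,0]
    - [0.06,0,-0.03,0,0,0.02,0]
    - [0.06,0,-0.03,0,0,0.03,0]
    - [0.06,0,-0.03,0,0,0.04,0]
    - [0.06,0,-0.03,0,0,0.05,0]
    - [0.06,0,-0.03,0,0,0.06,0]
    - [0.06,0,-0.03,0,0,0.07,0]
    - [0.06,0,-0.03,0,0,0.07,0]

```text
clock: 13.05
position: [0.5329, -0.0025, 0.1094]
tool_rot: [[-0.904, 0.428, -0.0], [0.428, 0.904, 0.001], [0.001, 0.0, -1.0]]
ft_force: [-2.9, 2.8, 6.2]
opening: 0.0135
grasp_force: 30.0
```

```bash
python3 -c "
from h import *
st()"
```

```text
t 13.05 p [ 0.5329 -0.0025  0.1094] yaw 1.129 tilt [-0.0004  0.0005] F [-2.87  2.81  6.2 ] M [0.865 0.65  0.102] op 0.013491013266588971 g 30.004289746284485 q [-0.09  0.49  1.8   0.    0.85 -1.22]
```

>>> send_rows:
  steps:
    - [0.03,0,-0.01,0,0,0,0]
    - [0.03,0,-0.02,0,0,0.01,0]
    - [0.03,0,-0.02,0,0,0.02,0]
    - [0.03,0,-0.02,0,0,0.03,0]
    - [0.03,0,-0.02,0,0,0.04,0]
    - [0.03,0,-0.02,0,0,0.05,0]
    - [0.03,0,-0.02,0,0,0.06,0]
    - [0.03,0,-0.02,0,0,0.07,0]
    - [0.03,0,-0.02,0,0,0.07,0]
    - [0.03,0,-0.02,0,0,0.07,0]

```text
clock: 14.05
position: [0.5327, -0.0027, 0.1095]
tool_rot: [[-0.872, 0.489, -0.0], [0.489, 0.872, -0.0], [0.0, -0.0, -1.0]]
ft_force: [-1.5, 2.3, 2.5]
opening: 0.0137
grasp_force: 30.0
```

```bash
python3 -c "
from h import *
st()"
```

```text
t 14.05 p [ 0.5327 -0.0027  0.1095] yaw 1.06 tilt [-0.0001 -0.0001] F [-1.51  2.29  2.46] M [0.613 0.386 0.049] op 0.013692033402654546 g 29.997644126415253 q [-0.09  0.49  1.8  -0.    0.85 -1.15]
```

>>> send_rows:
  steps:
    - [0,0,0.01,0,0,0,0]
    - [0,0,0.01,0,0,0.01,0]
    - [0,0,0.01,0,0,0.02,0]
    - [0,0,0.01,0,0,0.03,0]
    - [0,0,0.01,0,0,0.04,0]
    - [0,0,0.01,0,0,0.05,0]
    - [0,0,0.01,0,0,0.06,0]
    - [0,0,0.01,0,0,0.06,0]
    - [0,0,0.01,0,0,0.06,0]
    - [0,0,0.01,0,0,0.06,0]

```text
clock: 15.05
position: [0.5328, -0.0027, 0.1094]
tool_rot: [[-0.842, 0.54, 0.0], [0.54, 0.842, -0.0], [-0.0, -0.0, -1.0]]
ft_force: [-1.0, 1.7, 1.2]
opening: 0.0136
grasp_force: 30.0
```

```bash
python3 -c "
from h import *
st()"
```

```text
t 15.05 p [ 0.5328 -0.0027  0.1094] yaw 1.0 tilt [ 0.0001 -0.0001] F [-1.03  1.73  1.21] M [0.374 0.176 0.049] op 0.013574498532254458 g 29.996670484542847 q [-0.09  0.49  1.8  -0.    0.85 -1.09]
```

>>> send_rows:
  steps:
    - [0,0,0.02,0,0,0,0]
    - [0,0,0.03,0,0,0,0]
    - [0,0,0.03,0,0,0.01,0]
    - [0,0,0.03,0,0,0.02,0]
    - [0,0,0.03,0,0,0.03,0]
    - [0,0,0.03,0,0,0.04,0]
    - [0,0,0.03,0,0,0.05,0]
    - [0,0,0.03,0,0,0.05,0]
    - [0,0,0.03,0,0,0.05,0]
    - [0,0,0.03,0,0,0.05,0]

```text
clock: 16.05
position: [0.5328, -0.0027, 0.1091]
tool_rot: [[-0.813, 0.582, -0.0], [0.582, 0.813, -0.0], [-0.0, -0.0, -1.0]]
ft_force: [-0.2, 0.5, -2.2]
opening: 0.0139
grasp_force: 30.0
```

```bash
python3 -c "
from h import *
st()"
```

```text
t 16.05 p [ 0.5328 -0.0027  0.1091] yaw 0.95 tilt [-0.     -0.0001] F [-0.23  0.47 -2.17] M [-0.012  0.016  0.017] op 0.013901415619693934 g 29.99679207801819 q [-0.09  0.49  1.8  -0.    0.85 -1.04]
```

>>> send_rows:
  steps:
    - [0,0,0,0,0,0.01,0]
    - [0,0,0,0,0,0.02,0]
    - [0,0,0,0,0,0.03,0]
    - [0,0,0,0,0,0.04,0]
    - [0,0,0.02,0,0,0.05,0]
    - [0,0,0.04,0,0,0.05,0]
    - [0,0,0.06,0,0,0.05,0]
    - [0,0,0.08,0,0,0.05,0]
    - [0,0,0.1,0,0,0.05,0]
    - [0,0,0.1,0,0,0.05,0]

```text
clock: 17.05
position: [0.5327, -0.0026, 0.1081]
tool_rot: [[-0.783, 0.622, -0.0], [0.622, 0.783, -0.0], [0.0, -0.0, -1.0]]
ft_force: [0.0, 0.1, -2.3]
opening: 0.0136
grasp_force: 30.0
```

```bash
python3 -c "
from h import *
st()"
```

```text
t 17.05 p [ 0.5327 -0.0026  0.1081] yaw 0.9 tilt [-0. -0.] F [ 0.02  0.12 -2.33] M [-0.068 -0.002 -0.044] op 0.013613740467661988 g 29.99680906534195 q [-0.09  0.49  1.8  -0.    0.85 -0.99]
```

Dropping in. I'll lower it to just above home.

>>> send_rows:
  steps:
    - [0,0,0.1,0,0,0,0]
    - [0,0,0.2,0,0,0,0]
    - [0,0,0.3,0,0,0,0]
    - [0,0,0.4,0,0,0,0]
    - [0,0,0.5,0,0,0,0]
    - [0,0,0.6,0,0,0,0]
    - [0,0,0.68,0,0,0,0]
    - [0,0,0.75,0,0,0,0]
    - [0,0,0.8,0,0,0,0]
    - [0,0,0.8,0,0,0,0]

```text
clock: 18.05
position: [0.5327, -0.0026, 0.1]
tool_rot: [[-0.783, 0.622, -0.0], [0.622, 0.783, -0.0], [0.0, -0.0, -1.0]]
ft_force: [0.3, -0.9, -3.0]
opening: 0.0136
grasp_force: 30.0
```

```bash
python3 -c "
from h import *
st()"
```

```text
t 18.05 p [ 0.5327 -0.0026  0.1   ] yaw 0.9 tilt [-0.0001 -0.    ] F [ 0.3  -0.87 -2.97] M [ 0.01  -0.044  0.028] op 0.013553755708214538 g 29.996917247772217 q [-0.09  0.5   1.81 -0.    0.83 -0.99]
```

>>> send_rows:
  steps:
    - [0,0,0.02,0,0,0,0]
    - [0,0,0.04,0,0,0,0]
    - [0,0,0.06,0,0,0,0]
    - [0,0,0.08,0,0,0,0]
    - [0,0,0.09,0,0,0,0]
    - [0,0,0.1,0,0,0,0]
    - [0,0,0.1,0,0,0,0]
    - [0,0,0.1,0,0,0,0]
    - [0,0,0.1,0,0,0,0]
    - [0,0,0.1,0,0,0,0]

```text
clock: 19.05
position: [0.5328, -0.0026, 0.0996]
tool_rot: [[-0.783, 0.622, 0.0], [0.622, 0.783, -0.0], [-0.0, 0.0, -1.0]]
ft_force: [-3.6, 0.3, 5.8]
opening: 0.0139
grasp_force: 30.0
```

```bash
python3 -c "
from h import *
st()"
```

```text
t 19.05 p [ 0.5328 -0.0026  0.0996] yaw 0.9 tilt [ 0.0002 -0.    ] F [-3.57  0.32  5.83] M [0.032 0.631 0.034] op 0.01394939359274123 g 30.001280307769775 q [-0.09  0.5   1.81 -0.    0.83 -0.99]
```

>>> send_rows:
  steps:
    - [0.01,0,-0.02,0,0,0,0]
    - [0.02,0,-0.04,0,0,0.04,0]
    - [0.02,-0.01,-0.04,0,0,0.1,0]
    - [0.02,-0.02,-0.04,0,0,0.16,0]
    - [0.02,-0.03,-0.04,0,0,0.22,0]
    - [0.02,-0.03,-0.04,0,0,0.28,0]
    - [0.03,-0.04,-0.04,0,0,0.34,0]
    - [0.03,-0.05,-0.04,0,0,0.4,0]
    - [0.03,-0.06,-0.04,0,0,0.46,0]
    - [0.03,-0.06,-0.04,0,0,0.5,0]

```text
clock: 20.05
position: [0.533, -0.0025, 0.0998]
tool_rot: [[-0.387, 0.922, 0.002], [0.922, 0.387, 0.001], [-0.0, 0.002, -1.0]]
ft_force: [3.2, 4.7, -1.3]
opening: 0.0137
grasp_force: 30.0
```

```bash
python3 -c "
from h import *
st()"
```

```text
t 20.05 p [ 0.533  -0.0025  0.0998] yaw 0.398 tilt [0.0023 0.0007] F [ 3.15  4.69 -1.31] M [ 0.837 -0.568  0.156] op 0.013671635670178452 g 30.006482005119324 q [-0.09  0.5   1.81  0.    0.83 -0.49]
```

>>> send_rows:
  steps:
    - [0.02,0.01,0,0,0,0.05,0]
    - [0.02,0.01,0,0,0,0.1,0]
    - [0.02,0.01,0,0,0,0.15,0]
    - [0.02,0.01,0,0,0,0.2,0]
    - [0.02,0.01,0,0,0,0.25,0]
    - [0.02,0.01,0,0,0,0.3,0]
    - [0.02,0.01,0,0,0,0.35,0]
    - [0.02,0.01,0,0,0,0.4,0]
    - [0.02,0.01,0,0,0,0.45,0]
    - [0.02,0.01,0,0,0,0.48,0]

```text
clock: 21.05
position: [0.5334, -0.0023, 0.0998]
tool_rot: [[0.082, 0.997, 0.003], [0.997, -0.082, 0.001], [0.001, 0.003, -1.0]]
ft_force: [5.0, 3.4, -2.1]
opening: 0.0138
grasp_force: 30.0
```

```bash
python3 -c "
from h import *
st()"
```

```text
t 21.05 p [ 0.5334 -0.0023  0.0998] yaw -0.082 tilt [0.0032 0.0006] F [ 4.98  3.36 -2.07] M [ 0.724 -0.84   0.122] op 0.013818741706791765 g 30.005977749824524 q [-0.09  0.5   1.81  0.    0.83 -0.01]
```

>>> send_rows:
  steps:
    - [0.02,0.03,0,0,0,0.02,0]
    - [0.02,0.03,0,0,0,0.04,0]
    - [0.02,0.03,0,0,0,0.06,0]
    - [0.02,0.03,0,0,0,0.08,0]
    - [0.02,0.03,0,0,0,0.1,0]
    - [0.02,0.03,0,0,0,0.11,0]
    - [0.02,0.03,0,0,0,0.12,0]
    - [0.02,0.03,0,0,0,0.13,0]
    - [0.02,0.03,0,0,0,0.14,0]
    - [0.02,0.03,0,0,0,0.14,0]

```text
clock: 22.05
position: [0.5337, -0.0022, 0.0998]
tool_rot: [[0.219, 0.976, 0.003], [0.976, -0.219, 0.0], [0.001, 0.003, -1.0]]
ft_force: [4.7, 3.6, -3.7]
opening: 0.0135
grasp_force: 30.0
```

```bash
python3 -c "
from h import *
st()"
```

```text
t 22.05 p [ 0.5337 -0.0022  0.0998] yaw -0.221 tilt [0.003  0.0004] F [ 4.72  3.58 -3.67] M [ 0.734 -0.971  0.123] op 0.013477354340807688 g 30.002052783966064 q [-0.09  0.5   1.81  0.    0.83  0.13]
```

>>> send_rows:
  steps:
    - [0,0,0,0,0,0.01,0]
    - [0,0,0,0,0,0.02,0]
    - [0,0,0,0,0,0.03,0]
    - [0,0,0,0,0,0.04,0]
    - [0,0,0,0,0,0.05,0]
    - [0,0,0,0,0,0.06,0]
    - [0,0,0,0,0,0.06,0]
    - [0,0,0,0,0,0.06,0]
    - [0,0,0,0,0,0.06,0]
    - [0,0,0,0,0,0.06,0]

```text
clock: 23.05
position: [0.5337, -0.0022, 0.0998]
tool_rot: [[0.277, 0.961, 0.003], [0.961, -0.277, 0.0], [0.001, 0.003, -1.0]]
ft_force: [5.5, 4.5, -2.3]
opening: 0.0138
grasp_force: 30.0
```

```bash
python3 -c "
from h import *
st()"
```

```text
t 23.05 p [ 0.5337 -0.0022  0.0998] yaw -0.28 tilt [0.0032 0.0004] F [ 5.49  4.54 -2.33] M [ 0.754 -0.954  0.081] op 0.013786115989384468 g 30.001071095466614 q [-0.09  0.5   1.81  0.    0.83  0.19]
```

>>> send_rows:
  steps:
    - [0,0,0,0,0,0.01,0]
    - [0,0,0,0,0,0.02,0]
    - [0,0,0,0,0,0.03,0]
    - [0,0,0,0,0,0.04,0]
    - [0,0,0,0,0,0.05,0]
    - [0,0,0,0,0,0.05,0]
    - [0,0,0,0,0,0.05,0]
    - [0,0,0,0,0,0.05,0]
    - [0,0,0,0,0,0.05,0]
    - [0,0,0,0,0,0.05,0]

```text
clock: 24.05
position: [0.5338, -0.0022, 0.0998]
tool_rot: [[0.324, 0.946, 0.003], [0.946, -0.324, 0.0], [0.001, 0.003, -1.0]]
ft_force: [6.3, 4.7, -2.5]
opening: 0.0141
grasp_force: 30.2
```

```bash
python3 -c "
from h import *
st();st()
im,d=robot.snapshot('scene')
for n in('index_mark','stand','notch','knob_grip'):
    for r in robot.tip_of('scene',n)[:1]:print(n,r['score'],np.round(r['point'],4))
a=proj('scene',[.532,-.003,.07]).astype(int)
cv2.imwrite('pics/c.png',cv2.resize(im[a[1]-60:a[1]+60,a[0]-80:a[0]+80,::-1],None,fx=5,fy=5,interpolation=2))
st()"
```

```text
t 24.05 p [ 0.5338 -0.0022  0.0998] yaw -0.329 tilt [0.0034 0.0003] F [ 6.3   4.74 -2.45] M [ 0.859 -1.006  0.475] op 0.014057969491920182 g 30.231147408485413 q [-0.09  0.5   1.81  0.    0.83  0.24]
t 24.05 p [ 0.5338 -0.0022  0.0998] yaw -0.329 tilt [0.0034 0.0003] F [ 6.3   4.74 -2.45] M [ 0.859 -1.006  0.475] op 0.014057969491920182 g 30.231147408485413 q [-0.09  0.5   1.81  0.    0.83  0.24]
index_mark 0.59 [ 0.6064 -0.0231  0.0123]
stand 0.56 [ 0.5338 -0.0026  0.0052]
notch 0.53 [ 0.5582 -0.0173  0.0456]
knob_grip 0.88 [ 0.5346 -0.0039  0.0917]
t 24.3 p [ 0.5338 -0.0022  0.0998] yaw -0.329 tilt [0.0034 0.0003] F [ 5.56  4.24 -2.47] M [ 0.827 -0.989  0.453] op 0.013999001996871324 g 30.231098234653473 q [-0.09  0.5   1.81  0.    0.83  0.24]
```

View pics/c.png

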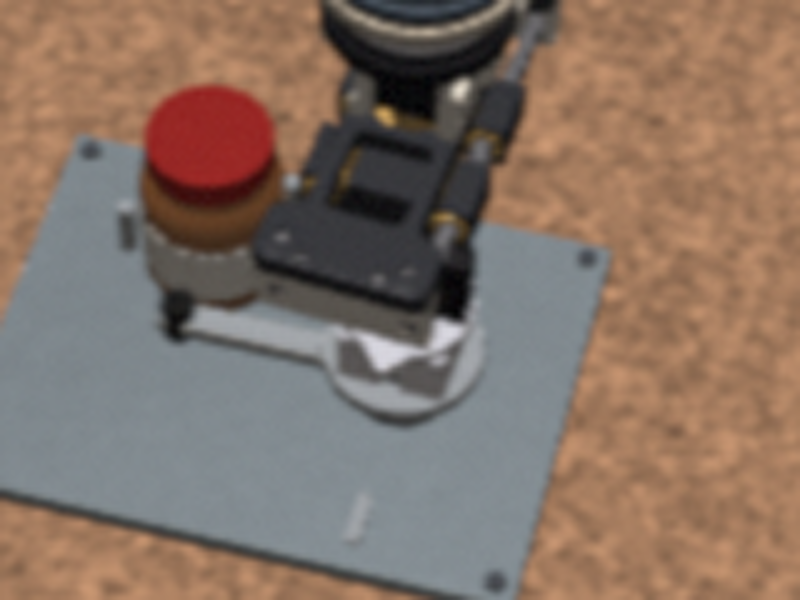

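The scene view shows the clamp arm now lying beside the jar (from (330,350) to (178,315)), and the pointer at (385,370) aiming at the index mark at (358,515). The wrist torque jumped to 0.47 N m, so this is the stop. Next I relax and release.

>>> send_rows:
  steps:
    - [0.02,0.01,0,0,0,-0.005,0]
    - [0.04,0.03,0,0,0,-0.01,0]
    - [0.04,0.03,0,0,0,-0.01,0]
    - [0.04,0.03,0,0,0,-0.01,0.3]
    - [0.04,0.03,0,0,0,-0.01,0.5]
    - [0.04,0.03,0,0,0,-0.01,0.5]
    - [0.04,0.03,0,0,0,-0.01,0.5]
    - [0.04,0.03,0,0,0,-0.01,0.5]
    - [0.04,0.03,0,0,0,-0.01,0.5]
    - [0.04,0.03,0,0,0,-0.01,0.5]

```text
clock: 25.3
position: [0.5329, -0.0023, 0.0995]
tool_rot: [[0.315, 0.949, -0.0], [0.949, -0.315, -0.0], [-0.0, -0.0, -1.0]]
ft_force: [0.7, 0.2, 0.7]
opening: 0.0463
grasp_force: 0.0
```

```bash
python3 -c "
from h import *
st()"
```

```text
t 25.3 p [ 0.5329 -0.0023  0.0995] yaw -0.32 tilt [-0.0001 -0.    ] F [0.72 0.22 0.72] M [-0.068  0.051 -0.048] op 0.046267692987161914 g 0.0 q [-0.09  0.5   1.81 -0.    0.83  0.23]
```

>>> send_rows:
  steps:
    - [0,0,-0.5,0,0,0,0.5]
    - [0,0,-1.5,0,0,0,0.5]
    - [0,0,-3,0,0,0,0.5]
    - [0,0,-5,0,0,0,0.5]
    - [0,0,-7.5,0,0,0,0.5]
    - [-1,0,-10,0,0,0,0.5]
    - [-2,0,-11,0,0,0,0.5]
    - [-3,0,-11.5,0,0,0,0.5]
    - [-4,0,-12,0,0,0,0.5]
    - [-4,0,-12,0,0,0,0.5]

```text
clock: 26.3
position: [0.5199, -0.0413, 0.2194]
tool_rot: [[0.316, 0.949, -0.0], [0.949, -0.316, -0.0], [-0.0, -0.0, -1.0]]
ft_force: [0.2, 0.2, 0.7]
opening: 0.0467
grasp_force: 0.0
```

```bash
python3 - <<'E'
from h import *
st()
c='wrist';w=robot.camera_info(c);im,d=robot.snapshot(c);v,u=np.mgrid[:480,:640]
K=w['intrinsics'];q=np.stack([(u-K[0,2])/K[0,0]*d,(v-K[1,2])/K[1,1]*d,d],-1);P=(q-w['t'])@w['R']
m=(np.hypot(P[...,0]-.532,P[...,1]+.003)<.045)&(d>0)
X=P[m&(P[...,2]>.11)&(P[...,2]<.125)];print(len(X),np.median(X[:,2]),cv2.minAreaRect((X[:,:2]*1000).astype(np.float32)))
for n in('index_mark','notch','knob_grip','stand','jar'):
    for r in robot.tip_of(c,n)[:1]:print(n,round(r['score'],2),np.round(r['point'],4))
cv2.imwrite('pics/d.png',im[...,::-1])
E
```

```text
t 26.3 p [ 0.5199 -0.0413  0.2194] yaw -0.321 tilt [-0.0005 -0.0001] F [0.23 0.16 0.71] M [-0.092  0.073 -0.011] op 0.04673250271531799 g 0.0 q [-0.17  0.32  1.74 -0.    1.08  0.15]
1494 0.11586886425183972 ((532.16162109375, -2.2299766540527344), (56.00810623168945, 13.989245414733887), 73.42861938476562)
index_mark 0.61 [ 0.6051 -0.0233  0.0134]
notch 0.8 [ 0.5585 -0.011   0.0374]
knob_grip 0.83 [ 0.5287 -0.0065  0.0978]
jar 0.85 [ 0.4654 -0.0885  0.0145]
```

View pics/d.png

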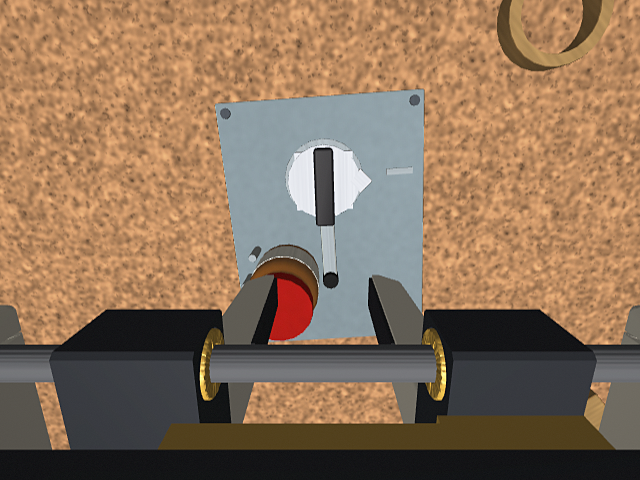

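The wrist view shows the knob seated on the spindle at (325,185), with its pointer at (370,182) aiming at the index mark at (400,170). The bar's yaw measures −0.289 rad against −0.28 rad for the mark. Its top is at 0.116 m, which is home height, and the jar and tape are undisturbed.

```bash
python3 -c "
from plant import robot
print(robot.job_done())"
```

```text
the job is handed in; nothing more can be done
None
```

The knob is back on the spindle, seated over the key and turned clockwise to the stop with its pointer on the index mark (within about 0.01 rad by camera); I let go and handed the job in at about 27 s, leaving the jars, carton and tape untouched.

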